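# Set the baguette slicer one hole steeper

### The job

The knife arm of the baguette slicer is pinned for a slight slant and should cut one step steeper. Without gripping anything, hook a fingertip under the pull ring of the spring index pin, lift the pin clear, swing the arm one hole to the right as seen from the robot, and let the pin drop fully home in that hole. Do not force the ring, keep the knife down on its board, and leave the loaf and the other things where they are.

Things in the scene. Friction and masses are not known exactly. Their poses are not given: they have to be found in the camera images.
- slicer: Fixed base of the baguette slicer: 6 mm steel sector plate with four round holes on the robot's side; behind it a beech board 180 x 440 mm, top 54 mm above the bench, with a 50 mm steel fence along its back. Origin on the bench under the pin's starting hole; x away from the robot, square to the fence, y left along the fence, z up. The arm pivots about the vertical axis at x = 290, y = 78 mm.
- hole_now (a point): Mouth centre of the hole where the pin sits at the start, on top of the sector plate, 14 mm above the bench; second of the four from the left, seen from the robot. Holes are 13 mm across for a 10 mm pin, 15 degrees (78 mm) apart on an arc of 300 mm radius about the arm's pivot. Axes as slicer.
- hole_next (a point): Mouth centre of the hole that the pin must go into: the next to the right of the starting hole seen from the robot (third from the left). 14 mm above the bench. Axes as slicer.
- pin_lift (a joint): Lift of the spring index pin, m: 0 = fully home in a hole; from 0.009 its round tip is clear of the plate; hard stop at 0.025. The spring pulls down with 6 N (home) to 12 N (fully lifted). Let go between holes, it rests on the plate at 0.009 and drops by itself when the arm brings it over a hole (to within about 1.5 mm).
- index_pin: Index pin with its pull ring, one rigid piece sliding in a 40 mm high plunger body near the arm's end. Ring: closed D-shaped loop of 6 mm steel bar, inside 54 mm wide, 42 mm high, standing across the arm, its top leaning 25 degrees towards the pivot. Origin on the pin's axis, at bench height when home; x along the arm to the pivot 300 mm away (a finger passes the ring this way), y left, z up.
- ring_eye (a point): Centre of the opening of the pull ring, 103 mm above the bench when the pin is home. Axes as index_pin. There is free space in front of the ring and for 60 mm behind it at this height.
- ring_bar (a point): Middle of the underside of the ring's top bar, where a hooked finger lifts; 122 mm above the bench when the pin is home, 9 mm nearer the pivot than ring_eye. Axes as index_pin.
- baguette: Loose loaf, 225 mm long, 54 mm thick, lying on the bench along the right end of the slicer. Leave alone. Origin under its middle.
- scraper: Loose bench scraper with black handle, 150 x 94 mm, 24 mm high, lying on the bench right of the sector plate, nearer the robot. Leave alone. Origin under its middle.
- shaker: Loose metal flour shaker, 68 mm across, 115 mm tall, standing on the bench left of the sector plate. Leave alone. Origin under its middle.
- knife_grip (a point): Near end of the knife's black handle, 97 mm behind the pin, 106 mm above the bench while the knife is down on the board, as it must stay. The knife is hinged on the far end of the arm and swings with it. The arm is a steel bar 36 mm wide, top 30 mm above the bench; its near end is 18 mm beyond the pin. With the pin lifted it swings easily (1 N at the ring) and stays where it is left.

How it is judged:
By the outcome, as a careful person would: the job done as asked, in the order asked, and still so for the second after the job is handed in, with the robot touching nothing.
It also fails if it takes over 51 s, if anything falls off the work surface, if the arm or the gripper's body presses on something with over 40 N, if the wrist force passes 120 N, or if a joint passes its speed limit or range.

### The arm

A 7-joint arm with a two-finger parallel gripper is mounted at the origin on the work surface. World frame = base frame: x ahead of the robot, y to its left, z up, the work surface at z = 0. Lengths are in m, angles in rad, forces in N, time in s.
With the tool pointing down it reaches from about 0.4 to 0.85 m from the base axis. Payload 10.4 kg.
Tool frame: the origin (TCP) lies at the very end of the fingers, on their centre line; the grasp point (between the pads) lies 19 mm behind it; x points along the fingers, y is the direction in which the jaws open and shut, and the axes are right-handed (so a half turn about x gives the same grasp; the last joint's range is limited). The gripper opens to 85 mm and grips with 20 to 120 N. Pads are 22 mm wide; open, the fingers measure 114 mm over their backs; the gripper's body (76 mm by 85 mm) begins 54 mm behind the grasp point. The pads swing forward as they close: fully open they stand 13 mm farther back than shut.
Start: joints at [1.142, 0.332, -0.065, 1.46, 0.022, 1.35, -0.088], TCP at [0.247, -0.574, 0.231] pointing down, gripper open.
Joint ranges: [-2.6, 2.6], [-0.5, 2.12], [-1.47, 1.34], [0.16, 2.42], [-1.27, 4.41], [0.06, 2.06], [-2.6, 2.6]. Speed limits (rad/s): [2.22, 2.22, 2.79, 2.79, 3.14, 3.14, 3.14].

### API

Orientations are given as a unit quaternion [x, y, z, w].
In Python, from workcell import monitor, camera, ticket, regions_of gives the robot as it stands.
- The arm moves only by the tool step_arm, never from a script. Its argument "increments" is a list of rows, each a list of 5 numbers: the finger opening in m, from 0 to 0.0854, then the shift along the world's x, y, z in m, then the turn about the world's z in rad. A call has 1 to 12 rows; each row shifts and turns the commanded pose from where the row before left it; what a row does not reach is not made up. A row lasts 1/12 s, in which the tool goes at most 41.7 mm and 7.16 degrees, less where a joint would pass 70% of its speed; a pose out of reach is approached as far as the arm can. A call with a gripper value outside its range is refused whole. The fingers move at their own pace and stop on an object; "force" is the grip in N (left out, the last holds). Time passes only in rows, so rows that do not move let the fingers close. It gives the time, the measured TCP pose, the force and the opening at its end, in the units of the state.
- monitor.get_obs(): the state, without advancing time (a new reading comes with each control period).
- camera(name): name is "side" or "top"; returns a dict with "color" (480x640x3 uint8, red, green, blue), "range_z" (480x640 float32, m along the optical axis (not along the pixel's ray), 0 where there is no reading), "fx", "fy", "cx", "cy" (pixels), "cam_to_world" (4x4, takes a point from camera to world coordinates). Camera axes: x right, y up, looking along -z (the intrinsics and any distortion apply to the point x, -y, -z); pixel columns grow to the right and rows downward; lengths in m; the calibration is good to about 2 mm. A picture is of the moment at which its call begins.
- ticket.hand_in(): hands the job in, once; it reports no verdict.
Trained networks look in a picture, given as the dict that the camera call returned (one of the last four; its "shot" number tells which), for a name from the list of things; names that differ only in an ending like _2 or _b are one class to them, and where a whole thing is asked for, a point or a joint stands for the part that bears it (a point fixed in the world has none). Each returns a list of dicts, best first, with "p" (0 to 1); they miss things now and then, are a little off and sometimes report something else, mostly with a low value. They report only what shows in the picture. A call takes as long as a camera call.
- regions_of(picture, query): "region" (480x640 bool, what is visible of it) and "centre" ([row, column] in pixels, amid what is visible of it).
The state is a dict: "clock": time; "joint_pos": joint angles; "joint_velocities": joint speeds; "tau": joint torques, N m; "position": TCP position; "ee_rot": TCP orientation; "ft_force": force on the tool from outside, world axes, zero at the start; "torque": the same for the moment, N m; "grip_width": opening from 0.0 (shut) to 1.0 (fully open).
Only numpy, scipy, OpenCV 4.12 (cv2) and the standard library are available. Lean on these libraries where they do the work, as an engineer would, in place of code of your own. Each camera call takes 0.05 s, during which the arm holds its last target. There are 200 camera calls.

## Working session

There is one attempt and no reset: what is moved stays moved. The work goes in short steps, Python scripts to look and compute and a tool call to move; the robot and the scene stay as the last step left them, time stands still between calls to the robot, and variables do not carry over. Pictures are saved under pics/ and viewed, about 8 in all and at most 12, crops included, and the job is handed in when it is done.

Besides the shell and the picture viewer there is one more tool, called after "Emit:" by a JSON object that holds its "name" and its "arguments". step_arm: Moves the arm, as the interface text tells. Its arguments: {"type":"object","properties":{"increments":{"type":"array"},"force":{"type":"number"}},"required":["increments"]}

```bash
mkdir -p pics; cat > h.py <<'E'
import numpy as np, cv2
from workcell import monitor, camera, ticket, regions_of
def pts(c,mask):
    r,k=np.nonzero(mask&(c['range_z']>0)); z=c['range_z'][r,k]
    P=np.stack([(k-c['cx'])/c['fx']*z,-(r-c['cy'])/c['fy']*z,-z,np.ones_like(z)])
    return (c['cam_to_world']@P)[:3].T
def save(c,n): cv2.imwrite('pics/'+n+'.png',c['color'][:,:,::-1])
E
python3 - <<'E'
from h import *
o=monitor.get_obs(); print({k:np.round(v,3) for k,v in o.items()})
cs={n:camera(n) for n in('top','side')}
for n,c in cs.items():
    save(c,n+'0')
    print(n,c['fx'],c['cx'],c['cy'],np.round(c['cam_to_world'],3).tolist())
    for q in['index_pin','slicer','knife_grip','baguette','scraper','shaker']:
        for d in regions_of(c,q)[:2]:
            p=pts(c,d['region'])
            print(n,q,round(d['p'],2),np.round(d['centre']),d['region'].sum(),np.round(np.median(p,0),3) if len(p) else'',np.round(p.min(0),3) if len(p) else'',np.round(p.max(0),3)if len(p) else'')
a=np.hstack([cv2.imread('pics/top0.png'),cv2.imread('pics/side0.png')])
E
```

```text
{'clock': np.float64(0.0), 'joint_pos': array([ 1.142,  0.333, -0.065,  1.461,  0.022,  1.35 , -0.089]), 'joint_velocities': array([ 0.001, -0.   , -0.   ,  0.   , -0.001, -0.   ,  0.002]), 'tau': array([ 0.0000e+00, -6.2545e+01,  4.9000e-02, -3.9161e+01,  1.6000e-02,
        1.0000e-02, -0.0000e+00]), 'position': array([ 0.247, -0.574,  0.23 ]), 'ee_rot': array([-0.692, -0.143,  0.693, -0.142]), 'ft_force': array([ 0.127, -0.131,  0.199]), 'torque': array([ 0.017, -0.015, -0.029]), 'grip_width': np.float64(1.004)}
top 625.112578744209 330.97150482388474 238.3537995484753 [[-0.026, 0.975, -0.223, 0.278], [-1.0, -0.027, 0.001, 0.025], [-0.005, 0.223, 0.975, 1.259], [0.0, 0.0, 0.0, 1.0]]
top index_pin 0.63 [266. 353.] 159 [ 0.501 -0.018  0.101] [ 0.491 -0.037  0.016] [0.532 0.014 0.133]
top slicer 0.85 [171. 373.] 29416 [ 0.689 -0.06   0.052] [ 0.461 -0.313 -0.008] [0.968 0.168 0.133]
top knife_grip 0.56 [175. 369.] 927 [ 0.666 -0.054  0.105] [ 0.589 -0.133 -0.006] [ 0.932 -0.025  0.122]
top baguette 0.97 [239. 510.] 2805 [ 0.539 -0.332  0.049] [ 0.476 -0.45  -0.007] [ 0.609 -0.236  0.
[... 487 characters left out ...]
7], [-0.134, 0.676, -0.725, -0.725], [0.019, 0.733, 0.68, 0.802], [0.0, 0.0, 0.0, 1.0]]
side index_pin 0.59 [252. 290.] 227 [ 0.507 -0.007  0.098] [ 0.49  -0.041 -0.002] [0.526 0.123 0.131]
side slicer 0.66 [304. 398.] 29047 [ 0.688 -0.104  0.053] [ 0.462 -0.312 -0.004] [0.978 0.16  0.131]
side knife_grip 0.93 [272. 419.] 2557 [ 0.741 -0.077  0.09 ] [ 0.589 -0.12  -0.   ] [0.911 0.083 0.119]
side baguette 0.86 [430. 340.] 4034 [ 0.544 -0.345  0.052] [ 0.476 -0.418 -0.002] [ 0.619 -0.222  0.062]
side scraper 0.74 [373. 210.] 4337 [ 0.35  -0.195  0.007] [ 0.279 -0.275 -0.003] [ 0.427 -0.107  0.028]
side shaker 0.93 [209. 304.] 1555 [0.556 0.141 0.079] [ 0.526  0.129 -0.001] [0.6   0.295 0.118]
```

View pics/top0.png

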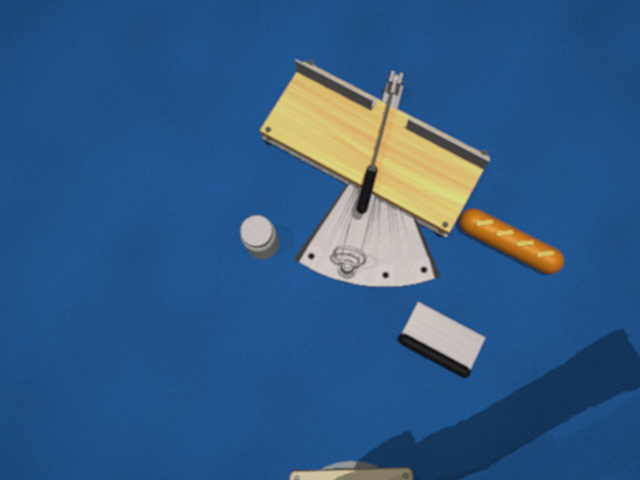

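View pics/side0.png

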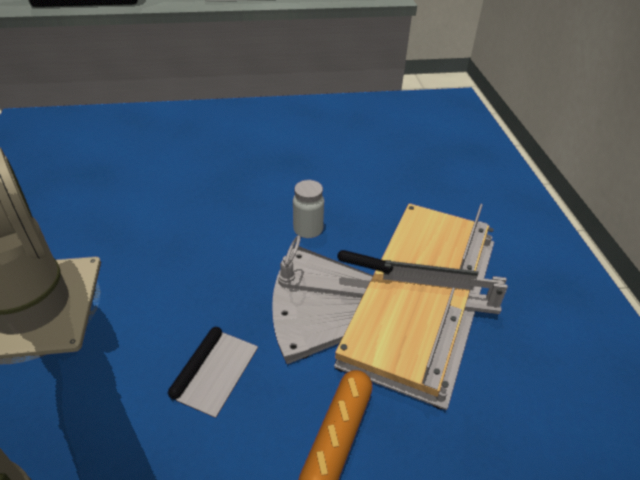

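The tool starts pointing straight down, and rows only turn it about z. First I'll check whether the reach limit, up high, tilts the fingers outward.

Emit:
{"name": "step_arm", "arguments": {"increments": [[0, 0, 0, 0.04, 0], [0, 0, 0, 0.04, 0], [0, 0, 0, 0.04, 0], [0, 0, 0, 0.04, 0], [0, 0, 0, 0.04, 0], [0, 0, 0, 0.04, 0], [0, 0, 0, 0.04, 0], [0, 0, 0, 0.04, 0], [0, 0, 0, 0.04, 0], [0, 0, 0, 0.04, 0], [0, 0, 0, 0.04, 0], [0, 0, 0, 0.04, 0]], "force": 20}}

```text
clock: 1.7
position: [0.235, -0.5471, 0.6132]
ee_rot: [0.698, 0.107, -0.685, 0.178]
ft_force: [0.4, 0.3, 1.0]
grip_width: 0.0
```

Emit:
{"name": "step_arm", "arguments": {"increments": [[0, 0, 0, 0.04, 0], [0, 0, 0, 0.04, 0], [0, 0, 0, 0.04, 0], [0, 0, 0, 0.04, 0], [0, 0, 0, 0.04, 0], [0, 0, 0, 0.04, 0]]}}

```text
clock: 2.2
position: [0.2193, -0.5109, 0.708]
ee_rot: [0.706, 0.043, -0.665, 0.239]
ft_force: [0.2, 0.2, 0.0]
grip_width: 0.001
```

```bash
cat >> h.py <<'E'
from scipy.spatial.transform import Rotation as R
def st():
    o=monitor.get_obs(); M=R.from_quat(o['ee_rot']).as_matrix()
    print(round(float(o['clock']),2),'q',np.round(o['joint_pos'],3),'p',np.round(o['position'],4),'f',np.round(o['ft_force'],1),'g',round(float(o['grip_width']),3))
    print('xdir',np.round(M[:,0],3),'ydir',np.round(M[:,1],3),'tiltdeg',round(np.degrees(np.arccos(-M[2,0])),1),'az',round(np.degrees(np.arctan2(M[1,0],M[0,0])),1))
E
python3 -c "from h import *;st()"
```

```text
2.2 q [ 0.786  0.25   0.502  0.572 -0.164  2.058 -0.006] p [ 0.2193 -0.5109  0.708 ] f [0.2 0.2 0. ] g 0.001
xdir [ 0.111 -0.258 -0.96 ] ydir [ 0.379 -0.882  0.281] tiltdeg 16.3 az -66.7
```

Emit:
{"name": "step_arm", "arguments": {"increments": [[0, 0, 0, 0.04, 0], [0, 0, 0, 0.04, 0], [0, 0, 0, 0.04, 0], [0, 0, 0, 0.04, 0], [0, 0, 0, 0.04, 0], [0, 0, 0, 0.04, 0]]}}

```text
clock: 2.7
position: [0.2075, -0.4833, 0.7932]
ee_rot: [0.707, -0.021, -0.641, 0.299]
ft_force: [-0.1, -0.2, -0.2]
grip_width: 0.003
```

```bash
python3 -c "from h import *;st()"
```

```text
2.7 q [ 0.718  0.205  0.611  0.439 -0.197  2.058 -0.008] p [ 0.2075 -0.4833  0.7932] f [-0.1 -0.2 -0.2] g 0.003
xdir [ 0.178 -0.413 -0.893] ydir [ 0.353 -0.821  0.449] tiltdeg 26.7 az -66.7
```

Emit:
{"name": "step_arm", "arguments": {"increments": [[0, 0, 0, -0.04, 0], [0, 0, 0, -0.04, 0]]}}

```text
clock: 2.87
position: [0.2043, -0.4848, 0.7489]
ee_rot: [0.709, -0.029, -0.639, 0.295]
ft_force: [-2.6, -2.4, 0.8]
grip_width: -0.002
```

```bash
python3 -c "from h import *;st()"
```

```text
2.87 q [ 0.491  0.028  0.605  0.761  0.018  1.885 -0.079] p [ 0.2043 -0.4848  0.7489] f [-2.6 -2.4  0.8] g -0.002
xdir [ 0.181 -0.419 -0.89 ] ydir [ 0.337 -0.824  0.456] tiltdeg 27.2 az -66.7
```

Emit:
{"name": "step_arm", "arguments": {"increments": [[0, 0, 0, 0.04, 0], [0, 0, 0, 0.04, 0], [0, 0, 0, 0.04, 0], [0, 0, 0, 0.04, 0], [0, 0, 0, 0.04, 0], [0, 0, 0, 0.04, 0], [0, 0, 0, 0.04, 0], [0, 0, 0, 0.04, 0], [0, 0, 0, 0.04, 0], [0, 0, 0, 0.04, 0]]}}

```text
clock: 3.7
position: [0.219, -0.4806, 0.8764]
ee_rot: [0.699, -0.098, -0.606, 0.366]
ft_force: [-0.4, -0.3, -0.3]
grip_width: -0.001
```

```bash
python3 -c "from h import *;st()"
```

```text
3.7 q [ 0.786  0.312  1.168  0.161 -0.807  2.058  0.006] p [ 0.219  -0.4806  0.8764] f [-0.4 -0.3 -0.3] g -0.001
xdir [ 0.245 -0.58  -0.776] ydir [ 0.308 -0.713  0.63 ] tiltdeg 39.1 az -67.1
```

Emit:
{"name": "step_arm", "arguments": {"increments": [[0, 0.028, 0.028, -0.02, 0.075], [0, 0.028, 0.028, -0.02, 0.075], [0, 0.028, 0.028, -0.02, 0.075], [0, 0.028, 0.028, -0.02, 0.075], [0, 0.028, 0.028, -0.02, 0.075], [0, 0.028, 0.028, -0.02, 0.075], [0, 0.028, 0.028, -0.02, 0.075], [0, 0.028, 0.028, -0.02, 0.075], [0, 0.028, 0.028, -0.02, 0.075], [0, 0.028, 0.028, -0.02, 0.075], [0, 0.028, 0.028, -0.02, 0.075], [0, 0.028, 0.028, -0.02, 0.075]]}}

```text
clock: 4.7
position: [0.3523, -0.3056, 0.7958]
ee_rot: [0.73, 0.033, -0.508, 0.456]
ft_force: [1.2, -1.8, -0.5]
grip_width: 0.0
```

```bash
python3 -c "from h import *;st()"
```

```text
4.7 q [-0.317 -0.29   0.44   0.952  0.482  1.798 -0.402] p [ 0.3523 -0.3056  0.7958] f [ 1.2 -1.8 -0.5] g 0.0
xdir [ 0.482 -0.415 -0.772] ydir [ 0.512 -0.582  0.632] tiltdeg 39.5 az -40.7
```

Emit:
{"name": "step_arm", "arguments": {"increments": [[0, 0.017, 0.015, -0.015, 0.038], [0, 0.017, 0.015, -0.015, 0.038], [0, 0.017, 0.015, -0.015, 0.038], [0, 0.017, 0.015, -0.015, 0.038], [0, 0.017, 0.015, -0.015, 0.038], [0, 0.017, 0.015, -0.015, 0.038], [0, 0.017, 0.015, -0.015, 0.038], [0, 0.017, 0.015, -0.015, 0.038], [0, 0.017, 0.015, -0.015, 0.038], [0, 0.017, 0.015, -0.015, 0.038], [0, 0.017, 0.015, -0.015, 0.038], [0, 0.017, 0.015, -0.015, 0.038]]}}

```text
clock: 5.7
position: [0.5567, -0.1274, 0.6153]
ee_rot: [0.703, 0.197, -0.394, 0.558]
ft_force: [0.1, 0.5, 0.8]
grip_width: 0.0
```

Emit:
{"name": "step_arm", "arguments": {"increments": [[0, 0.04, -0.008, 0, 0], [0, 0.04, -0.008, 0, 0], [0, 0.04, -0.008, 0, 0], [0, 0.04, -0.008, 0, 0], [0, 0.04, -0.008, 0, 0], [0, 0.04, -0.008, 0, 0], [0, 0.04, -0.008, 0, 0], [0, 0.04, -0.008, 0, 0], [0, 0.04, -0.008, 0, 0], [0, 0.04, -0.008, 0, 0], [0, 0.04, -0.008, 0, 0], [0, 0.04, -0.008, 0, 0]]}}

```text
clock: 6.7
position: [0.948, -0.2113, 0.5829]
ee_rot: [0.713, 0.174, -0.379, 0.564]
ft_force: [0.5, -1.3, 0.3]
grip_width: 0.001
```

```bash
python3 -c "from h import *;st()"
```

```text
6.7 q [ 0.065  0.884  1.06   0.162 -0.935  1.428 -0.141] p [ 0.948  -0.2113  0.5829] f [ 0.5 -1.3  0.3] g 0.001
xdir [ 0.653 -0.179 -0.736] ydir [ 0.675 -0.304  0.673] tiltdeg 42.6 az -15.4
```

Emit:
{"name": "step_arm", "arguments": {"increments": [[0, 0.04, -0.01, 0, 0], [0, 0.04, -0.01, 0, 0], [0, 0.04, -0.01, 0, 0], [0, 0.04, -0.01, 0, 0], [0, 0.04, -0.01, 0, 0], [0, 0.04, -0.01, 0, 0], [0, 0.04, -0.01, 0, 0], [0, 0.04, -0.01, 0, 0]]}}

```text
clock: 7.37
position: [1.0868, -0.2489, 0.4751]
ee_rot: [0.731, 0.115, -0.311, 0.596]
ft_force: [0.5, -0.2, 0.6]
grip_width: 0.001
```

```bash
python3 -c "from h import *;st()"
```

```text
7.37 q [ 0.091  1.102  1.268  0.161 -1.2    1.049 -0.115] p [ 1.0868 -0.2489  0.4751] f [ 0.5 -0.2  0.6] g 0.001
xdir [ 0.78  -0.203 -0.592] ydir [ 0.539 -0.263  0.8  ] tiltdeg 53.7 az -14.6
```

Emit:
{"name": "step_arm", "arguments": {"increments": [[0, 0.04, -0.01, 0, 0], [0, 0.04, -0.01, 0, 0], [0, 0.04, -0.01, 0, 0], [0, 0.04, -0.01, 0, 0], [0, 0.04, -0.01, 0, 0], [0, 0.04, -0.01, 0, 0], [0, 0.04, -0.01, 0, 0], [0, 0.04, -0.01, 0, 0], [0, 0.04, -0.01, 0, 0], [0, 0.04, -0.01, 0, 0]]}}

```text
clock: 8.2
position: [1.187, -0.2804, 0.3663]
ee_rot: [0.745, 0.045, -0.232, 0.624]
ft_force: [1.0, 0.1, -0.3]
grip_width: 0.001
```

```bash
cat > m.py <<'E'
from h import *; from scipy.spatial.transform import Rotation as R
st()
cs=[camera('top'),camera('side')]
P={}
for q in['index_pin','knife_grip','slicer']:
    L=[]
    for c in cs:
        d=regions_of(c,q)
        if d: L.append(pts(c,d[0]['region']))
    P[q]=np.vstack(L)
# board: z 0.05..0.057 points -> min-area rect
s=P['slicer']; b=s[(abs(s[:,2]-.054)<.004)]
r=cv2.minAreaRect((b[:,:2]*1000).astype(np.float32)); print('board rect',r)
ip=P['index_pin']; ip=ip[(ip[:,2]>.05)]
k=ip[ip[:,2]>.12]; print('ring top',len(k),np.round(k.mean(0),3),np.round(k.min(0),3),np.round(k.max(0),3))
for a,bb in((.05,.07),(.07,.09),(.09,.105),(.105,.12)):
    k=ip[(ip[:,2]>a)&(ip[:,2]<bb)]; print(a,len(k),np.round(np.median(k,0),3),np.round(k.min(0),3),np.round(k.max(0),3))
g=P['knife_grip']; g=g[(g[:,2]>.095)&(g[:,0]<.75)]; v=cv2.fitLine(g[:,:2].astype(np.float32),cv2.DIST_HUBER,0,.01,.01).ravel(); print('knife line',v,np.degrees(np.arctan2(v[1],v[0])),g.min(0))
E
python3 m.py
```

```text
8.2 q [ 0.112  1.303  1.268  0.161 -1.268  0.629 -0.085] p [ 1.187  -0.2804  0.3663] f [ 1.   0.1 -0.3] g 0.001
xdir [ 0.889 -0.223 -0.4  ] ydir [ 0.355 -0.217  0.909] tiltdeg 66.4 az -14.1
board rect ((750.224609375, -69.681640625), (467.334228515625, 380.9647216796875), 28.378740310668945)
ring top 108 [ 0.517 -0.01   0.125] [ 0.505 -0.036  0.12 ] [0.523 0.015 0.13 ]
  return _methods._mean(a, axis=axis, dtype=dtype,
  ret = um.true_divide(
Traceback (most recent call last):
  File "m.py", line 17, in <module>
    k=ip[(ip[:,2]>a)&(ip[:,2]<bb)]; print(a,len(k),np.round(np.median(k,0),3),np.round(k.min(0),3),np.round(k.max(0),3))
                                                                                       ~~~~~^^^
ValueError: zero-size array to reduction operation minimum which has no identity
```

Tilt is now 66°, about square to the leaning ring, and it stays when the pose changes. I'm moving back to a point in front of the ring.

Emit:
{"name": "step_arm", "arguments": {"increments": [[0, -0.038, 0.0143, 0, 0.005], [0, -0.038, 0.0143, 0, 0.005], [0, -0.038, 0.0143, 0, 0.005], [0, -0.038, 0.0143, 0, 0.005], [0, -0.038, 0.0143, 0, 0.005], [0, -0.038, 0.0143, 0, 0.005], [0, -0.038, 0.0143, 0, 0.005], [0, -0.038, 0.0143, 0, 0.005], [0, -0.038, 0.0143, 0, 0.005], [0, -0.038, 0.0143, 0, 0.005], [0, -0.038, 0.0143, 0, 0.005], [0, -0.038, 0.0143, 0, 0.005]]}}

```text
clock: 9.6
position: [0.8408, -0.1727, 0.4174]
ee_rot: [0.748, 0.038, -0.206, 0.629]
ft_force: [1.0, -0.1, 0.9]
grip_width: -0.0
```

```bash
python3 -c "from h import *;st()"
```

```text
9.6 q [-0.72   0.221  0.951  1.78  -1.266  0.067  0.966] p [ 0.8408 -0.1727  0.4174] f [ 1.  -0.1  0.9] g -0.0
xdir [ 0.912 -0.203 -0.356] ydir [ 0.316 -0.205  0.926] tiltdeg 69.1 az -12.5
```

Emit:
{"name": "step_arm", "arguments": {"increments": [[0, -0.036, 0.015, 0, 0], [0, -0.036, 0.015, 0, 0], [0, -0.036, 0.015, 0, 0], [0, -0.036, 0.015, 0, 0], [0, -0.036, 0.015, 0, 0], [0, -0.036, 0.015, 0, 0], [0, -0.036, 0.015, 0, 0]]}}

```text
clock: 10.18
position: [0.7788, -0.1468, 0.3852]
ee_rot: [0.751, 0.084, -0.195, 0.626]
ft_force: [-0.4, -0.5, -0.1]
grip_width: 0.001
```

```bash
python3 -c "from h import *;st()"
```

```text
10.18 q [-1.157  0.033  1.339  1.951 -1.267  0.066  1.103] p [ 0.7788 -0.1468  0.3852] f [-0.4 -0.5 -0.1] g 0.001
xdir [ 0.91  -0.117 -0.398] ydir [ 0.37  -0.203  0.907] tiltdeg 66.6 az -7.3
```

```bash
cat > kin.py <<'E'
import numpy as np
from scipy.optimize import least_squares
from scipy.spatial.transform import Rotation as R
D=[([1.142,.333,-.065,1.461,.022,1.35,-.089],[.247,-.574,.2305],None),
([.786,.25,.502,.572,-.164,2.058,-.006],[.2193,-.5109,.708],[.111,-.258,-.96,.379,-.882,.281]),
([.718,.205,.611,.439,-.197,2.058,-.008],[.2075,-.4833,.7932],[.178,-.413,-.893,.353,-.821,.449]),
([.491,.028,.605,.761,.018,1.885,-.079],[.2043,-.4848,.7489],[.181,-.419,-.89,.337,-.824,.456]),
([.786,.312,1.168,.161,-.807,2.058,.006],[.219,-.4806,.8764],[.245,-.58,-.776,.308,-.713,.63]),
([-.317,-.29,.44,.952,.482,1.798,-.402],[.3523,-.3056,.7958],[.482,-.415,-.772,.512,-.582,.632]),
([.065,.884,1.06,.162,-.935,1.428,-.141],[.948,-.2113,.5829],[.653,-.179,-.736,.675,-.304,.673]),
([.091,1.102,1.268,.161,-1.2,1.049,-.115],[1.0868,-.2489,.4751],[.78,-.203,-.592,.539,-.263,.8]),
([.112,1.303,1.268,.161,-1.268,.629,-.085],[1.187,-.2804,.3663],[.889,-.223,-.4,.355,-.217,.909]),
([-.72,.221,.951,1.78,-1.266,.067,.966],[.8408,-.1727,.4174],[.912,-.203,-.356,.316,-.205,.926]),
([-1.157,.033,1.339,1.951,-1.267,.066,1.103],[.7788,-.1468,.3852],[.91,-.117,-.398,.37,-.203,.907])]
LO=np.array([-2.6,-.5,-1.47,.16,-1.27,.06,-2.6]);HI=np.array([2.6,2.12,1.34,2.42,4.41,2.06,2.6])
def fk(q,p,s=-1):
    h,a,b,L,ex,ex2,wx,wz=p[:8]
    Z=lambda t:R.from_euler('z',s*t);Y=lambda t:R.from_euler('y',t)
    M=Z(q[0])*Y(q[1])*Z(q[2]); x=np.array([0,0,h])+M.apply([ex,0,a]); el=x
    M=M*Y(q[3]); x=x+M.apply([ex2,0,0]); M=M*Z(q[4]); x=x+M.apply([0,0,b]); w=x
    M=M*Y(q[5]); x=x+M.apply([wx,0,wz]); M=M*Z(q[6]); x=x+M.apply([0,0,L])
    return x,M,el,w
def res(p):
    r=[]
    for q,x,o in D:
        X,M,_,_=fk(q,p); r+=list((X-x)*10)
        if o is not None: r+=list(M.as_matrix()[:,2]-o[:3])
    return r
f=least_squares(res,[.35,.42,.45,.3,0,0,0,0]); P=f.x
if __name__=='__main__':
    print(np.round(P,4),'rms',np.sqrt(np.mean(f.fun**2)))
    for q,x,o in D[1:4]: print(np.round(fk(q,P)[1].as_matrix(),2).tolist(),o)
E
python3 kin.py
```

```text
[ 0.3003  0.4232  0.4862  1.5986  0.0108  0.0094 -0.0032 -1.2453] rms 0.14074583964385828
[[-0.38, 0.92, 0.11], [0.88, 0.39, -0.26], [-0.28, -0.0, -0.96]] [0.111, -0.258, -0.96, 0.379, -0.882, 0.281]
[[-0.35, 0.92, 0.18], [0.82, 0.39, -0.41], [-0.45, 0.0, -0.89]] [0.178, -0.413, -0.893, 0.353, -0.821, 0.449]
[[-0.34, 0.92, 0.18], [0.82, 0.38, -0.42], [-0.46, 0.01, -0.89]] [0.181, -0.419, -0.89, 0.337, -0.824, 0.456]
```

```bash
python3 - <<'E'
from kin import *
r=f.fun; i=0
for q,x,o in D:
    n=3 if o is None else 6; print(np.round(r[i:i+n],3)); i+=n
print(np.round(np.array(D[-1][2][:3]),2))
E
```

```text
[ 0.41   0.215 -0.036]
[ 0.387  0.069 -0.059 -0.001 -0.     0.   ]
[ 0.393  0.029 -0.035 -0.     0.    -0.   ]
[ 0.409  0.103 -0.012 -0.001  0.     0.   ]
[ 0.264 -0.119 -0.023  0.001  0.    -0.001]
[0.253 0.409 0.088 0.    0.001 0.   ]
[ 0.053  0.144 -0.062 -0.001 -0.    -0.   ]
[-0.038  0.093 -0.002 -0.     0.    -0.   ]
[-0.104  0.104  0.059  0.     0.001 -0.   ]
[-0.007  0.279  0.02  -0.    -0.    -0.   ]
[-0.029  0.266  0.06   0.     0.001  0.001]
[ 0.91 -0.12 -0.4 ]
```

```bash
python3 - <<'E'
s=open('kin.py').read()
s=s.replace("h,a,b,L,ex,ex2,wx,wz=p[:8]","h,a,b,L,ex,ex2,wx,bx,by,sx=p")
s=s.replace("M=Z(q[0])*Y(q[1])*Z(q[2]); x=np.array([0,0,h])+M.apply([ex,0,a]); el=x","M=Z(q[0]); x=np.array([bx,by,h])+M.apply([sx,0,0]); M=M*Y(q[1])*Z(q[2]); x=x+M.apply([ex,0,a]); el=x")
s=s.replace("[wx,0,wz]","[wx,0,0]").replace("[.35,.42,.45,.3,0,0,0,0]","[.35,.42,.45,.3]+[0]*6")
open('kin.py','w').write(s)
E
python3 kin.py
cat > ik.py <<'E'
from kin import *
def ik(x,tilt,az,ylat=0,n=40,seed=0,j7=True):
    t,a=np.radians([tilt,az]); d=np.array([np.sin(t)*np.cos(a),np.sin(t)*np.sin(a),-np.cos(t)])
    y=np.array([np.cos(t)*np.cos(a),np.cos(t)*np.sin(a),np.sin(t)])
    rg=np.random.default_rng(seed); out=[]
    for _ in range(n):
        q0=rg.uniform(LO,HI)
        def g(q):
            X,M,_,_=fk(q,P); M=M.as_matrix(); return np.r_[(X-x)*10,M[:,2]-d,-M[:,0]-y]
        s=least_squares(g,q0,bounds=(LO,HI),max_nfev=100); out.append((s.cost,s.x))
    return sorted(out,key=lambda o:o[0])
E
python3 - <<'E'
from ik import *
for x in([.43,.01,.14],[.53,-.012,.11],[.53,-.09,.13]):
  for tilt in(45,55,66):
    o=ik(np.array(x),tilt,-10,n=25); 
    for c,q in o[:2]: print(x,tilt,'%.1e'%c,np.round(q,2),np.round(fk(q,P)[3],2))
E
```

```text
[ 0.3067  0.4251  0.5102  0.3805 -0.0045 -0.0017  0.011  -0.0264 -0.0245
 -0.0108] rms 0.048261247997856284
[[-0.38, 0.92, 0.11], [0.88, 0.39, -0.26], [-0.28, -0.0, -0.96]] [0.111, -0.258, -0.96, 0.379, -0.882, 0.281]
[[-0.35, 0.92, 0.18], [0.82, 0.39, -0.41], [-0.45, 0.0, -0.89]] [0.178, -0.413, -0.893, 0.353, -0.821, 0.449]
[[-0.34, 0.92, 0.18], [0.82, 0.38, -0.42], [-0.46, 0.01, -0.89]] [0.181, -0.419, -0.89, 0.337, -0.824, 0.456]
[0.43, 0.01, 0.14] 45 3.6e-02 [-0.37 -0.28 -0.16  2.42  0.79  0.77 -1.32] [0.23 0.13 0.44]
[0.43, 0.01, 0.14] 45 3.6e-02 [-0.37 -0.28 -0.16  2.42  0.79  0.77 -1.32] [0.23 0.13 0.44]
[0.43, 0.01, 0.14] 55 7.8e-02 [-0.75 -0.08 -0.03  2.42  1.13  1.02 -1.91] [0.2  0.2  0.38]
[0.43, 0.01, 0.14] 55 7.8e-02 [-0.75 -0.08 -0.03  2.42  1.13  1.02 -1.91] [0.2  0.2  0.38]
[0.43, 0.01, 0.14] 66 1.0e-01 [-0.99  0.2   0.03  2.42  1.32  1.24 -2.4 ] [0.16 0.24 0.28]
[0.43, 0.01, 0.14] 66 1.0e-01 [-0.99  0.2   0.03  2.42  1.32  1.24 -2.4 ] [0.16 0.24 0.28]
[0.53, -0.012, 0.11] 45 1.4e-03 [-0.11 -0.12 -0.13  2.42  1.14  0.32 -1.45] [0.28 0.05 0.39]
[0.53, -0.012, 0.11] 45
[... 305 characters left out ...]
4  2.42  1.77  1.01 -2.52] [0.23 0.17 0.26]
[0.53, -0.012, 0.11] 66 4.9e-02 [-0.59  0.27 -0.04  2.42  1.77  1.01 -2.52] [0.23 0.17 0.26]
[0.53, -0.09, 0.13] 45 8.1e-04 [ 0.31 -0.2  -0.24  2.42  0.21  0.17 -0.31] [ 0.28 -0.04  0.41]
[0.53, -0.09, 0.13] 45 8.1e-04 [ 0.31 -0.2  -0.24  2.42  0.21  0.17 -0.31] [ 0.28 -0.04  0.41]
[0.53, -0.09, 0.13] 55 3.6e-02 [ 0.45 -0.2  -0.39  2.42  0.26  0.13 -0.38] [ 0.28 -0.04  0.41]
[0.53, -0.09, 0.13] 55 3.6e-02 [ 0.45 -0.2  -0.39  2.42  0.26  0.13 -0.38] [ 0.28 -0.04  0.41]
[0.53, -0.09, 0.13] 66 9.2e-02 [-0.44  0.17 -0.02  2.42  1.72  0.92 -2.34] [0.27 0.12 0.29]
[0.53, -0.09, 0.13] 66 9.2e-02 [-0.44  0.17 -0.02  2.42  1.72  0.92 -2.34] [0.27 0.12 0.29]
```

```bash
python3 - <<'E'
from ik import *
bar=np.array([.517,-.010,.110])
for az in(-40,-10,15,30,45):
  for tilt in(35,40,45,50,55,60):
    t,a=np.radians([tilt,az]); d=np.array([np.sin(t)*np.cos(a),np.sin(t)*np.sin(a),-np.cos(t)])
    row=[]
    for nm,x in(('in',bar+.015*d),('pre',bar-.05*d),('end',bar+[-.005,-.08,.02]+.015*d)):
        o=ik(x,tilt,az,n=8)[0]; row.append('%s %.0e %s'%(nm,o[0],np.round(o[1],1)))
    print(az,tilt,' | '.join(row))
E
```

```text
-40 35 in 2e-30 [-1.1  0.1  0.7  2.2  0.7  0.7 -1.6] | pre 5e-31 [-0.4 -0.  -0.1  2.2  0.7  0.9 -1.6] | end 2e-28 [-1.  -0.   0.8  2.2  0.8  0.7 -1.5]
-40 40 in 1e-29 [-1.2  0.1  0.7  2.2  0.9  0.7 -1.8] | pre 8e-29 [-1.3 -0.   0.8  2.2  0.9  0.9 -1.8] | end 1e-30 [-0.3 -0.   0.1  2.3  1.   0.7 -1.7]
-40 45 in 8e-30 [-1.2  0.2  0.7  2.2  1.   0.7 -2. ] | pre 1e-29 [-0.4  0.  -0.2  2.2  1.   0.9 -2. ] | end 4e-30 [-0.4  0.   0.   2.3  1.2  0.7 -1.9]
-40 50 in 6e-30 [-0.2  0.2 -0.3  2.3  1.3  0.9 -2.2] | pre 1e-29 [-1.4  0.1  0.7  2.3  1.1  1.  -2.1] | end 2e-30 [-0.4  0.   0.1  2.4  1.3  0.8 -2.1]
-40 55 in 4e-30 [-0.7  0.2  0.1  2.3  1.4  0.9 -2.3] | pre 5e-28 [-0.4  0.1 -0.3  2.3  1.2  1.1 -2.3] | end 1e-26 [-0.3  0.1 -0.1  2.4  1.5  0.8 -2.3]
-40 60 in 1e-29 [-0.3  0.3 -0.4  2.3  1.5  1.1 -2.5] | pre 7e-30 [-1.   0.2  0.2  2.3  1.3  1.1 -2.4] | end 6e-29 [-0.3  0.1 -0.2  2.4  1.6  0.9 -2.4]
-10 35 in 2e-29 [-0.9 -0.1  0.7  2.3  0.8  0.4 -1. ] | pre 5e-30 [-0.4 -0.3  0.2  2.4  0.5  0.6 -0.8] | end 5e-30 [ 0.5 -0.2 -0.4  2.3 -0.   0.4 -0. ]
-10 40 in 2e-27 [-0.4 -0.1  0.1  2.4  1.   
[... 2711 characters left out ...]
9] | pre 6e-25 [ 0.5 -0.   0.   2.2 -0.9  0.9  1.8] | end 5e-26 [ 0.6  0.2 -0.1  2.1 -0.9  0.9  1.9]
45 45 in 3e-31 [ 0.6  0.2 -0.2  2.2 -1.1  0.8  2. ] | pre 2e-30 [ 0.6  0.  -0.1  2.2 -1.   1.   2. ] | end 2e-29 [-0.4  0.4  1.1  2.1 -1.3  1.2  2.2]
45 50 in 7e-22 [ 0.3  0.2  0.2  2.2 -1.3  0.9  2.2] | pre 4e-27 [-0.7  0.2  1.3  2.3 -1.3  1.2  2.2] | end 1e-30 [-0.1  0.3  0.8  2.1 -1.3  1.2  2.3]
45 55 in 9e-24 [ 1.   0.3 -0.5  2.3 -1.2  0.9  2.3] | pre 2e-24 [ 0.1  0.2  0.6  2.3 -1.3  1.1  2.3] | end 3e-28 [ 0.4  0.3  0.3  2.2 -1.3  1.1  2.3]
45 60 in 2e-19 [ 1.2  0.4 -0.6  2.3 -1.3  0.9  2.4] | pre 2e-20 [ 1.2  0.2 -0.5  2.3 -1.2  1.1  2.4] | end 1e-29 [ 0.7  0.3  0.1  2.2 -1.3  1.2  2.4]
```

Emit:
{"name": "step_arm", "arguments": {"increments": [[0, 0.012, -0.012, 0.005, -0.055], [0, 0.012, -0.012, 0.005, -0.055], [0, 0.012, -0.012, 0.005, -0.055], [0, 0.0, -0.012, 0.005, -0.055], [0, 0.0, -0.012, 0.005, -0.055], [0, 0.0, -0.012, 0, -0.055], [0, 0.0, -0.012, 0, -0.055], [0, -0.01, -0.012, 0, -0.055], [0, -0.01, -0.012, 0, -0.055], [0, -0.01, -0.012, 0, -0.055], [0, -0.01, -0.012, 0, -0.055], [0, -0.01, -0.012, 0, -0.055]]}}

```text
clock: 11.18
position: [0.7906, -0.2319, 0.3965]
ee_rot: [0.753, -0.056, -0.323, 0.57]
ft_force: [-0.6, -0.4, -0.3]
grip_width: -0.002
```

```bash
python3 -c "from h import *;st()"
```

```text
11.18 q [-1.049  0.34   1.335  1.812  0.424  0.187 -0.978] p [ 0.7906 -0.2319  0.3965] f [-0.6 -0.4 -0.3] g -0.002
xdir [ 0.785 -0.453 -0.423] ydir [ 0.284 -0.343  0.895] tiltdeg 65.0 az -30.0
```

Emit:
{"name": "step_arm", "arguments": {"increments": [[0, -0.02, 0.0, 0.0, -0.04], [0, -0.02, 0.0, 0.0, -0.04], [0, -0.02, 0.0, 0.0, -0.04], [0, -0.02, 0.01, 0.0, -0.04], [0, -0.025, 0.01, 0.0, -0.04], [0, -0.025, 0.015, -0.005, -0.04], [0, -0.025, 0.02, -0.005, -0.03], [0, -0.025, 0.02, -0.005, -0.02], [0, -0.025, 0.02, -0.005, 0], [0, -0.025, 0.02, -0.005, 0]]}}

```text
clock: 12.02
position: [0.596, -0.1189, 0.3631]
ee_rot: [0.743, -0.123, -0.393, 0.528]
ft_force: [0.4, 0.7, -1.2]
grip_width: 0.002
```

```bash
python3 -c "from h import *;st()"
```

```text
12.02 q [-1.286 -0.368  0.799  2.161  1.443  1.233 -1.914] p [ 0.596  -0.1189  0.3631] f [ 0.4  0.7 -1.2] g 0.002
xdir [ 0.662 -0.597 -0.454] ydir [ 0.232 -0.413  0.881] tiltdeg 63.0 az -42.0
```

Emit:
{"name": "step_arm", "arguments": {"increments": [[0, -0.0156, 0.0169, -0.003, 0], [0, -0.0156, 0.0169, -0.003, 0], [0, -0.0156, 0.0169, -0.003, 0], [0, -0.0156, 0.0169, -0.003, 0], [0, -0.0156, 0.0169, -0.006, 0], [0, -0.0156, 0.0169, -0.01, 0], [0, -0.0156, 0.0169, -0.02, 0], [0, -0.0156, 0.0169, -0.02, 0], [0, -0.0156, 0.0169, -0.02, 0], [0, -0.0156, 0.0169, -0.02, 0]]}}

```text
clock: 12.85
position: [0.4406, 0.05, 0.254]
ee_rot: [0.743, -0.122, -0.393, 0.527]
ft_force: [0.7, 0.8, -0.1]
grip_width: 0.001
```

```bash
cat > m.py <<'E'
from h import *; import sys
st(); n=sys.argv[1]
cs={k:camera(k) for k in('top','side')}
A=[]
for k,c in cs.items():
    b=pts(c,np.ones((480,640),bool)); 
    d=regions_of(c,'index_pin'); 
    for e in d[:1]: print(k,round(e['p'],2),e['centre'],e['region'].sum())
    m=(abs(b[:,0]-.51)<.045)&(abs(b[:,1]+.01)<.05)&(b[:,2]>.08)&(b[:,2]<.14); A.append(b[m])
    for lo,hi in((.08,.1),(.1,.115),(.115,.135)):
        q=b[m]; q=q[(q[:,2]>lo)&(q[:,2]<hi)]
        if len(q)>3: print(k,lo,len(q),'med',np.round(np.median(q,0),3),'min',np.round(q.min(0),3),'max',np.round(q.max(0),3))
    s=b[(abs(b[:,2]-.1)<.03)&(b[:,0]>.58)&(b[:,0]<.68)&(abs(b[:,1]+.05)<.04)]
    if len(s)>10:
        v=cv2.fitLine(s[:,:2].astype(np.float32),cv2.DIST_HUBER,0,.01,.01).ravel(); print(k,'knife az',np.degrees(np.arctan2(v[1],v[0])),v[2:],s.min(0))
c=cs['side']; 
im=np.hstack([cv2.resize(cs['top']['color'][200:320,270:430],(400,300),interpolation=2),cv2.resize(c['color'][175:325,200:400],(400,300),interpolation=2)])
cv2.imwrite('pics/%s.png'%n,im[:,:,::-1])
E
python3 m.py a1
```

```text
12.85 q [-1.495 -0.197  0.46   2.374  1.143  1.498 -2.391] p [0.4406 0.05   0.254 ] f [ 0.7  0.8 -0.1] g 0.001
xdir [ 0.661 -0.597 -0.455] ydir [ 0.233 -0.414  0.88 ] tiltdeg 62.9 az -42.1
top 0.51 [261.0, 346.0] 243
top 0.08 114 med [ 0.497 -0.005  0.086] min [ 0.489 -0.037  0.08 ] max [0.513 0.023 0.099]
top 0.1 39 med [ 0.505 -0.033  0.109] min [ 0.494 -0.038  0.1  ] max [0.521 0.023 0.115]
top 0.115 102 med [ 0.517 -0.01   0.124] min [ 0.502 -0.036  0.115] max [0.523 0.019 0.131]
top knife az -16.434767 [ 0.6336738  -0.04471372] [ 0.58859289 -0.06750637  0.09194712]
side 0.68 [253.8, 294.3] 177
side 0.08 93 med [ 0.5   -0.001  0.086] min [ 0.49 -0.04  0.08] max [0.514 0.022 0.099]
side 0.1 42 med [ 0.503 -0.037  0.107] min [ 0.495 -0.043  0.1  ] max [0.518 0.023 0.115]
side 0.115 76 med [ 0.514 -0.023  0.125] min [ 0.503 -0.04   0.115] max [0.523 0.014 0.13 ]
side knife az -17.968878 [ 0.6464795  -0.05724323] [ 0.58923702 -0.07167574  0.07129692]
```

View pics/a1.png

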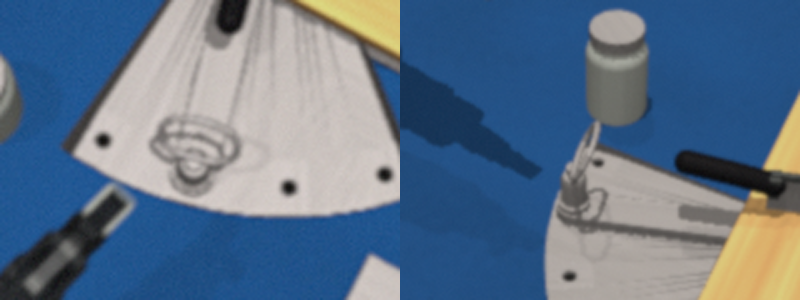

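The top crop shows the shut fingertip at about (120,195), left of and in front of the ring at (195,150). The next hole is at (289,188), and the other two are at (103,140) and (384,175). I'll get the hole geometry from these.

```bash
python3 - <<'E'
from h import *
c=camera('top'); T=c['cam_to_world']
def px(col,row,z=.014):
    d=T[:3,:3]@np.array([(col-c['cx'])/c['fx'],-(row-c['cy'])/c['fy'],-1]); o=T[:3,3]; return (o+d*(z-o[2])/d[2])[:2]
g=cv2.cvtColor(c['color'],6).astype(float); H=[]
for col,row in((311.2,256),(385.6,275.2),(423.6,270)):
    r0,c0=int(row)-4,int(col)-4; w=np.clip(140-g[r0:r0+9,c0:c0+9],0,None); yy,xx=np.mgrid[:9,:9]
    cc,rr=c0+(w*xx).sum()/w.sum(),r0+(w*yy).sum()/w.sum(); H.append(px(cc,rr)); print(cc,rr,H[-1])
H=np.array(H)
from scipy.optimize import least_squares
# pivot (px,py), theta heading at hole_now; holes at theta-15, theta+15, theta+30
def f(p): 
    t=p[2]+np.radians([-15,15,30]); return (p[:2]-.3*np.c_[np.cos(t),np.sin(t)]-H).ravel()
s=least_squares(f,[.79,-.08,-.2]); p=s.x
print('pivot',p[:2],'heading now',np.degrees(p[2]),'res mm',np.round(s.fun*1000,1))
for n,dt in(('now',0),('next',15)):
    t=p[2]+np.radians(dt); u=np.array([np.cos(t),np.sin(t)]); print(n,'pin',p[:2]-.3*u,'u',u)
E
```

```text
310.78121720881427 255.70461699895068 [0.52774057 0.0661817 ]
385.1730769230769 274.6607905982906 [ 0.48472648 -0.08297201]
423.4753932014206 269.3668188736682 [ 0.49344446 -0.16071293]
pivot [ 0.78465383 -0.08868547] heading now -16.093402570960446 res mm [ 0.   0.1 -0.   0.   0.  -0.1]
now pin [ 0.49641051 -0.00552426] u [ 0.96081108 -0.27720402]
next pin [ 0.48470846 -0.08296077] u [ 0.99981792 -0.01908232]
```

Emit:
{"name": "step_arm", "arguments": {"increments": [[0, 0.005, -0.0042, -0.024, 0], [0, 0.005, -0.0042, -0.024, 0], [0, 0.005, -0.0042, -0.024, 0], [0, 0.005, -0.0042, -0.024, 0], [0, 0, 0, -0.023, 0], [0, 0, 0, 0, 0]]}}

```text
clock: 13.6
position: [0.4587, 0.0353, 0.1716]
ee_rot: [0.743, -0.128, -0.39, 0.529]
ft_force: [0.6, -0.9, -0.0]
grip_width: 0.001
```

```bash
python3 m.py a2 | head -4
```

```text
13.6 q [-1.054  0.051  0.112  2.416  1.188  1.277 -2.587] p [0.4587 0.0353 0.1716] f [ 0.6 -0.9 -0. ] g 0.001
xdir [ 0.663 -0.602 -0.444] ydir [ 0.223 -0.408  0.885] tiltdeg 63.6 az -42.2
top 0.54 [263.0, 347.4] 269
top 0.08 120 med [ 0.498 -0.005  0.086] min [ 0.49  -0.037  0.08 ] max [0.511 0.023 0.099]
```

View pics/a2.png

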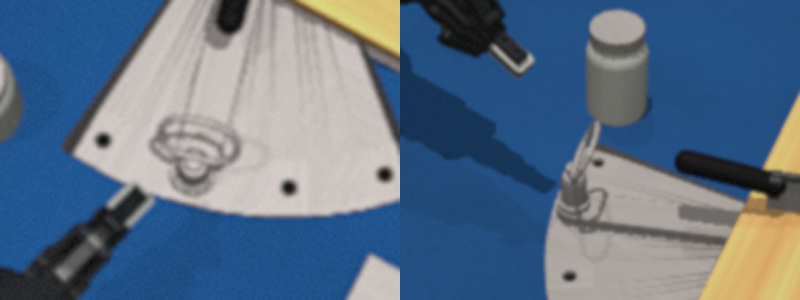

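Emit:
{"name": "step_arm", "arguments": {"increments": [[0, 0, 0, -0.025, 0], [0, 0, 0, -0.025, 0], [0, 0, 0, -0.025, 0], [0, 0, 0, 0, 0]]}}

```text
clock: 14.13
position: [0.4617, 0.0435, 0.1363]
ee_rot: [0.733, -0.117, -0.405, 0.534]
ft_force: [0.3, -0.4, 0.4]
grip_width: 0.005
```

```bash
python3 -c "from h import *;st()"
```

```text
14.13 q [-1.476  0.162  0.564  2.415  1.148  1.157 -2.598] p [0.4617 0.0435 0.1363] f [ 0.3 -0.4  0.4] g 0.005
xdir [ 0.644 -0.604 -0.469] ydir [ 0.262 -0.402  0.878] tiltdeg 62.0 az -43.2
```

Emit:
{"name": "step_arm", "arguments": {"increments": [[0, 0, -0.005, 0, 0], [0, 0, -0.005, 0, 0], [0, 0.0064, -0.006, -0.0047, 0], [0, 0.0064, -0.006, -0.0047, 0], [0, 0, 0, 0, 0]]}}

```text
clock: 14.55
position: [0.4772, 0.0209, 0.1304]
ee_rot: [0.731, -0.118, -0.409, 0.533]
ft_force: [-0.1, -0.3, 0.8]
grip_width: 0.0
```

```bash
cat >> h.py <<'E'
def rel(eye=(.507,-.0085,.103)):
    o=monitor.get_obs(); M=R.from_quat(o['ee_rot']).as_matrix(); v=o['position']-np.array(eye); d=M[:,0]
    s=-v@d; print('along %.1f'%(v@d*1e3),'offaxis world',np.round((v+s*d)*1e3,1),'(axis minus eye)')
E
python3 -c "from h import *;st();rel()"
```

```text
14.55 q [-1.28   0.166  0.44   2.415  1.211  1.127 -2.602] p [0.4772 0.0209 0.1304] f [-0.1 -0.3  0.8] g 0.0
xdir [ 0.637 -0.609 -0.472] ydir [ 0.264 -0.403  0.876] tiltdeg 61.8 az -43.7
along -49.8 offaxis world [ 2.  -1.   3.9] (axis minus eye)
```

Emit:
{"name": "step_arm", "arguments": {"increments": [[0, 0, 0, -0.002, 0.03], [0, 0, 0, -0.002, 0.03], [0, 0, 0, 0, 0]]}}

```text
clock: 14.8
position: [0.4775, 0.0217, 0.1289]
ee_rot: [0.73, -0.107, -0.405, 0.54]
ft_force: [-0.6, -1.1, -0.0]
grip_width: -0.001
```

```bash
python3 -c "from h import *;st();rel()"
```

```text
14.8 q [-1.012  0.15   0.159  2.416  1.248  1.156 -2.602] p [0.4775 0.0217 0.1289] f [-0.6 -1.1 -0. ] g -0.001
xdir [ 0.648 -0.594 -0.476] ydir [ 0.281 -0.394  0.875] tiltdeg 61.6 az -42.5
along -49.4 offaxis world [2.5 0.8 2.4] (axis minus eye)
```

Emit:
{"name": "step_arm", "arguments": {"increments": [[0, 0.0035, -0.0042, -0.0045, 0], [0, 0.0035, -0.0042, -0.0045, 0], [0, 0.0045, -0.0042, -0.0033, 0], [0, 0.0045, -0.0042, -0.0033, 0], [0, 0, 0, 0, 0]]}}

```text
clock: 15.22
position: [0.4966, 0.0064, 0.1174]
ee_rot: [0.728, -0.107, -0.409, 0.54]
ft_force: [-0.9, 0.6, 0.6]
grip_width: -0.002
```

```bash
python3 -c "from h import *;rel()"; python3 m.py a3|head -2
```

```text
along -22.4 offaxis world [4.  1.5 3.6] (axis minus eye)
15.22 q [-1.238  0.206  0.475  2.415  1.277  1.044 -2.602] p [0.4966 0.0064 0.1174] f [-0.9  0.6  0.6] g -0.002
xdir [ 0.643 -0.597 -0.48 ] ydir [ 0.286 -0.393  0.874] tiltdeg 61.3 az -42.9
```

View pics/a3.png

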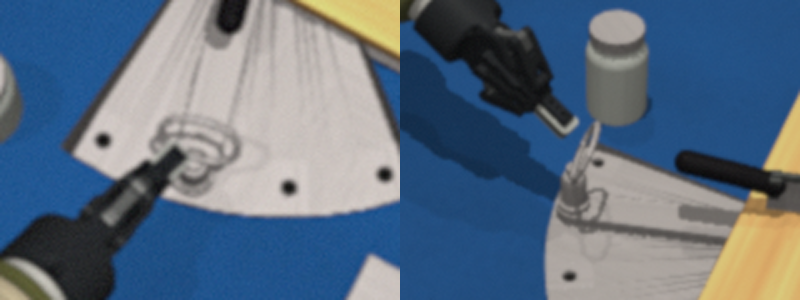

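Emit:
{"name": "step_arm", "arguments": {"increments": [[0, 0.0015, -0.003, -0.0045, 0], [0, 0.0015, -0.003, -0.0045, 0], [0, 0.003, -0.0035, -0.0035, 0], [0, 0, 0, 0, 0]]}}

```text
clock: 15.75
position: [0.5054, -0.0009, 0.1067]
ee_rot: [0.726, -0.106, -0.412, 0.541]
ft_force: [0.5, -0.3, -0.4]
grip_width: 0.003
```

```bash
python3 -c "from h import *;st();rel()"
```

```text
15.75 q [-1.445  0.291  0.739  2.416  1.261  0.928 -2.602] p [ 0.5054 -0.0009  0.1067] f [ 0.5 -0.3 -0.4] g 0.003
xdir [ 0.638 -0.599 -0.483] ydir [ 0.291 -0.393  0.872] tiltdeg 61.1 az -43.2
along -7.3 offaxis world [3.1 3.2 0.2] (axis minus eye)
```

Axis is centred to about 3 mm; no contact. Insert about 28 mm more.

Emit:
{"name": "step_arm", "arguments": {"increments": [[0, 0.0042, -0.0052, -0.0036, 0], [0, 0.0042, -0.0052, -0.0036, 0], [0, 0.0042, -0.0045, -0.0034, 0], [0, 0.0042, -0.0042, -0.0034, 0], [0, 0, 0, 0, 0]]}}

```text
clock: 16.17
position: [0.5228, -0.0197, 0.0925]
ee_rot: [0.725, -0.106, -0.412, 0.541]
ft_force: [-0.4, -0.3, 0.6]
grip_width: 0.004
```

```bash
python3 -c "from h import *;rel()"; python3 m.py a4|head -2
```

```text
along 21.9 offaxis world [1.9 1.9 0.1] (axis minus eye)
16.17 q [-1.612  0.5    1.015  2.413  1.216  0.685 -2.601] p [ 0.5228 -0.0197  0.0925] f [-0.4 -0.3  0.6] g 0.004
xdir [ 0.637 -0.6   -0.483] ydir [ 0.292 -0.392  0.872] tiltdeg 61.1 az -43.3
```

View pics/a4.png

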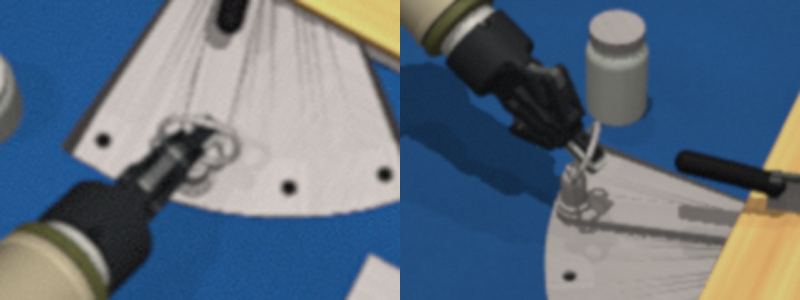

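Tip is through the ring with no contact force. I'll lift in small steps and watch the force.

Emit:
{"name": "step_arm", "arguments": {"increments": [[0, 0, 0, 0.003, 0], [0, 0, 0, 0.003, 0], [0, 0, 0, 0.002, 0], [0, 0, 0, 0, 0]]}}

```text
clock: 16.7
position: [0.5226, -0.0192, 0.1006]
ee_rot: [0.726, -0.105, -0.413, 0.54]
ft_force: [0.1, -0.9, -6.3]
grip_width: 0.003
```

Emit:
{"name": "step_arm", "arguments": {"increments": [[0, 0, 0, 0.002, 0], [0, 0, 0, 0.002, 0], [0, 0, 0, 0, 0]]}}

```text
clock: 16.95
position: [0.5227, -0.0193, 0.1048]
ee_rot: [0.726, -0.106, -0.413, 0.54]
ft_force: [-2.3, 0.3, -7.1]
grip_width: 0.001
```

Emit:
{"name": "step_arm", "arguments": {"increments": [[0, 0, 0, 0.002, 0], [0, 0, 0, 0.002, 0], [0, 0, 0, 0, 0]]}}

```text
clock: 17.2
position: [0.5228, -0.0194, 0.109]
ee_rot: [0.726, -0.106, -0.412, 0.54]
ft_force: [-2.1, 0.8, -7.5]
grip_width: 0.0
```

Emit:
{"name": "step_arm", "arguments": {"increments": [[0, 0, 0, 0.002, 0], [0, 0, 0, 0.002, 0], [0, 0, 0, 0.002, 0], [0, 0, 0, 0.002, 0], [0, 0, 0, 0, 0]]}}

```text
clock: 17.62
position: [0.5229, -0.0194, 0.1171]
ee_rot: [0.726, -0.106, -0.412, 0.54]
ft_force: [-3.3, 1.0, -10.3]
grip_width: 0.0
```

```bash
python3 - <<'E'
from h import *
st()
for k in('top','side'):
    c=camera(k); d=regions_of(c,'index_pin')[0]; p=pts(c,d['region']); p=p[(p[:,2]>.06)&(p[:,2]<.16)]; print(k,d['p'],len(p),np.round(np.percentile(p[:,2],[50,90,97]),4),np.round(np.median(p[p[:,2]>.12],0),3))
E
```

```text
17.62 q [-1.666  0.395  1.075  2.412  1.219  0.756 -2.526] p [ 0.5229 -0.0194  0.1171] f [ -3.3   1.  -10.3] g 0.0
xdir [ 0.637 -0.599 -0.484] ydir [ 0.292 -0.394  0.871] tiltdeg 61.0 az -43.2
top 0.53 142 [0.1326 0.1435 0.1457] [ 0.515 -0.014  0.139]
side 0.77 187 [0.123  0.1431 0.1445] [ 0.513 -0.026  0.14 ]
```

Emit:
{"name": "step_arm", "arguments": {"increments": [[0, -0.0009, -0.003, 0, 0], [0, -0.0009, -0.004, 0, 0], [0, -0.0009, -0.004, 0, 0], [0, -0.0009, -0.004, 0, 0], [0, -0.0009, -0.004, 0, 0], [0, -0.0009, -0.004, 0, 0], [0, -0.0008, -0.004, 0, 0], [0, -0.0008, -0.004, 0, 0], [0, -0.0008, -0.004, 0, 0], [0, 0, 0, 0, 0]]}}

```text
clock: 18.65
position: [0.5141, -0.0532, 0.1099]
ee_rot: [0.721, -0.106, -0.42, 0.541]
ft_force: [-0.3, -0.4, -9.1]
grip_width: -0.005
```

```bash
cat > w.py <<'E'
from h import *
st()
piv=np.array([.78465,-.08869])
for k in('top','side'):
    c=camera(k); d=regions_of(c,'index_pin')
    if d:
        p=pts(c,d[0]['region']); p=p[(p[:,2]>.06)&(p[:,2]<.16)]; print(k,round(d[0]['p'],2),len(p),'ztop',np.round(np.percentile(p[:,2],[90,97]),4),np.round(np.median(p[p[:,2]>.115],0),3))
    b=pts(c,np.ones((480,640),bool)); s=b[(b[:,2]>.095)&(b[:,2]<.125)&(b[:,0]>.57)&(b[:,0]<.66)&(abs(b[:,1]+.06)<.06)]
    if len(s)>20:
        s=s[s[:,2]>.1]; v=piv-s[:,:2].mean(0); print(k,'knife heading',round(np.degrees(np.arctan2(v[1],v[0])),2),len(s),'z',np.round(np.median(s[:,2]),4),'xmin',s[:,0].min().round(3))
E
python3 w.py
```

```text
18.65 q [-0.591  0.187 -0.021  2.416  1.442  1.045 -2.589] p [ 0.5141 -0.0532  0.1099] f [-0.3 -0.4 -9.1] g -0.005
xdir [ 0.625 -0.607 -0.491] ydir [ 0.303 -0.392  0.869] tiltdeg 60.6 az -44.2
top 0.68 3120 ztop [0.1114 0.1275] [ 0.51  -0.055  0.127]
top knife heading -9.35 422 z 0.1097 xmin 0.584
side 0.73 237 ztop [0.136  0.1371] [ 0.507 -0.053  0.131]
side knife heading -7.35 446 z 0.1096 xmin 0.584
```

Emit:
{"name": "step_arm", "arguments": {"increments": [[0, 0, 0, 0.003, 0], [0, 0, 0, 0.003, 0], [0, 0, 0, 0, 0]]}}

```text
clock: 19.1
position: [0.5149, -0.0492, 0.1168]
ee_rot: [0.721, -0.103, -0.418, 0.542]
ft_force: [-1.5, -0.9, -10.2]
grip_width: -0.003
```

```bash
python3 w.py
```

```text
19.1 q [-0.609  0.168 -0.011  2.415  1.43   1.046 -2.567] p [ 0.5149 -0.0492  0.1168] f [ -1.5  -0.9 -10.2] g -0.003
xdir [ 0.629 -0.602 -0.491] ydir [ 0.304 -0.39   0.869] tiltdeg 60.6 az -43.8
top 0.8 209 ztop [0.1432 0.1452] [ 0.508 -0.043  0.138]
top knife heading -10.11 430 z 0.1099 xmin 0.584
side 0.7 962 ztop [0.116  0.1169] [0.56  0.161 0.116]
side knife heading -7.98 446 z 0.1092 xmin 0.584
```

Emit:
{"name": "step_arm", "arguments": {"increments": [[0, -0.0005, -0.004, 0.0004, 0], [0, -0.0005, -0.004, 0.0004, 0], [0, -0.0004, -0.004, 0.0004, 0], [0, -0.0004, -0.004, 0.0004, 0], [0, -0.0003, -0.004, 0.0004, 0], [0, 0, 0, 0, 0]]}}

```text
clock: 19.8
position: [0.5119, -0.0722, 0.1178]
ee_rot: [0.721, -0.105, -0.42, 0.541]
ft_force: [-4.3, 0.1, -10.2]
grip_width: 0.0
```

```bash
python3 w.py
```

```text
19.8 q [-0.072  0.177 -0.501  2.417  1.509  1.091 -2.557] p [ 0.5119 -0.0722  0.1178] f [ -4.3   0.1 -10.2] g 0.0
xdir [ 0.625 -0.606 -0.492] ydir [ 0.303 -0.392  0.868] tiltdeg 60.5 az -44.1
top 0.48 189 ztop [0.1442 0.1461] [ 0.505 -0.067  0.139]
top knife heading -5.48 425 z 0.1095 xmin 0.581
side 0.69 217 ztop [0.1446 0.1456] [ 0.504 -0.077  0.141]
side knife heading -3.36 463 z 0.1092 xmin 0.582
```

Emit:
{"name": "step_arm", "arguments": {"increments": [[0, -0.0003, -0.004, 0.0002, 0], [0, -0.0002, -0.004, 0.0002, 0], [0, -0.0002, -0.004, 0.0002, 0], [0, -0.0001, -0.004, 0.0002, 0], [0, 0, -0.003, 0, 0], [0, 0, 0, 0, 0]]}}

```text
clock: 20.5
position: [0.5112, -0.0901, 0.1184]
ee_rot: [0.721, -0.104, -0.42, 0.542]
ft_force: [-8.2, -0.1, -9.5]
grip_width: -0.002
```

```bash
python3 w.py
```

```text
20.5 q [ 0.436  0.248 -0.962  2.417  1.611  1.16  -2.535] p [ 0.5112 -0.0901  0.1184] f [-8.2 -0.1 -9.5] g -0.002
xdir [ 0.626 -0.605 -0.492] ydir [ 0.304 -0.392  0.868] tiltdeg 60.5 az -44.0
top 0.66 67 ztop [0.1428 0.145 ] [ 0.5   -0.106  0.136]
top knife heading -1.83 425 z 0.1101 xmin 0.581
side 0.73 206 ztop [0.1445 0.1455] [ 0.504 -0.101  0.141]
side knife heading 0.31 463 z 0.1093 xmin 0.581
```

Emit:
{"name": "step_arm", "arguments": {"increments": [[0, 0, -0.003, 0, 0], [0, 0, 0, -0.002, 0], [0, 0, 0, -0.002, 0], [0, 0, 0, -0.001, 0], [0, 0, 0, 0, 0]]}}

```text
clock: 21.12
position: [0.5113, -0.0921, 0.1133]
ee_rot: [0.721, -0.104, -0.419, 0.542]
ft_force: [-8.1, -0.6, -8.4]
grip_width: 0.001
```

```bash
python3 w.py
```

```text
21.12 q [ 0.548  0.312 -1.072  2.417  1.659  1.214 -2.538] p [ 0.5113 -0.0921  0.1133] f [-8.1 -0.6 -8.4] g 0.001
xdir [ 0.627 -0.604 -0.492] ydir [ 0.305 -0.391  0.868] tiltdeg 60.5 az -43.9
top 0.64 3208 ztop [0.1105 0.1281] [ 0.506 -0.085  0.129]
top knife heading -1.48 432 z 0.1095 xmin 0.582
side 0.72 255 ztop [0.1396 0.1414] [ 0.504 -0.097  0.136]
side knife heading 0.83 464 z 0.1094 xmin 0.581
```

Emit:
{"name": "step_arm", "arguments": {"increments": [[0, 0, -0.002, 0, 0], [0, 0, 0, 0, 0], [0, 0, 0, -0.003, 0], [0, 0, 0, -0.003, 0], [0, 0, 0, 0, 0]]}}

```text
clock: 21.73
position: [0.5113, -0.0942, 0.1072]
ee_rot: [0.721, -0.104, -0.419, 0.542]
ft_force: [-8.9, 1.0, -7.8]
grip_width: 0.002
```

```bash
python3 w.py
```

```text
21.73 q [ 0.647  0.402 -1.172  2.417  1.716  1.291 -2.536] p [ 0.5113 -0.0942  0.1072] f [-8.9  1.  -7.8] g 0.002
xdir [ 0.627 -0.604 -0.492] ydir [ 0.305 -0.39   0.869] tiltdeg 60.5 az -43.9Traceback (most recent call last):
  File "w.py", line 7, in <module>
    p=pts(c,d[0]['region']); p=p[(p[:,2]>.06)&(p[:,2]<.16)]; print(k,round(d[0]['p'],2),len(p),'ztop',np.round(np.percentile(p[:,2],[90,97]),4),np.round(np.median(p[p[:,2]>.115],0),3))
                                                                                                               ~~~~~~~~~~~~~^^^^^^^^^^^^^^^^
    return _quantile_unchecked(
        a, q, axis, out, overwrite_input, method, keepdims, weights)
    return _ureduce(a,
                    func=_quantile_ureduce_func,
    ...<5 lines>...
                    overwrite_input=overwrite_input,
                    method=method)
    r = func(a, **kwargs)
    result = _quantile(arr,
                       quantiles=q,
    ...<2 lines>...
                       out=out,
                       weights=wgt)
    slices_having_nans = np.isnan(arr[-1, ...])
                                  ~~~^^^^^^^^^
IndexError: index -1 is out of bounds for axis 0 with size 0
```

```bash
sed -i 's/    if d:/    if d and (pts(c,d[0]["region"])[:,2]>.115).sum()>5:/' w.py; python3 w.py; python3 m.py a5 >/dev/null
```

```text
21.83 q [ 0.646  0.4   -1.172  2.417  1.715  1.289 -2.536] p [ 0.5113 -0.0941  0.1073] f [-9.4  1.  -7.7] g 0.002
xdir [ 0.627 -0.604 -0.492] ydir [ 0.305 -0.39   0.869] tiltdeg 60.5 az -43.9
top knife heading -1.04 428 z 0.1096 xmin 0.581
side 0.74 240 ztop [0.134  0.1352] [ 0.504 -0.1    0.131]
side knife heading 1.19 467 z 0.1094 xmin 0.581
```

View pics/a5.png

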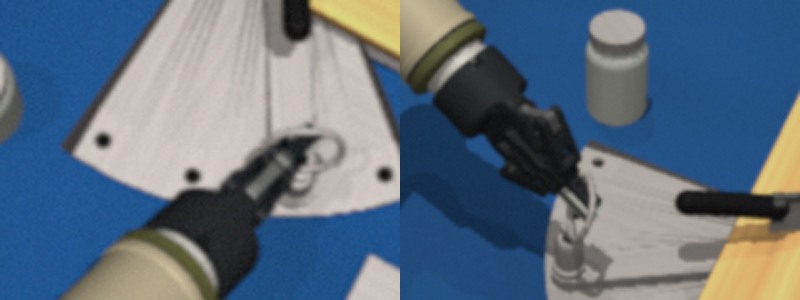

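Emit:
{"name": "step_arm", "arguments": {"increments": [[0, 0, 0, -0.003, 0], [0, 0, 0, -0.003, 0], [0, 0, 0, -0.002, 0], [0, 0, 0, 0, 0]]}}

```text
clock: 22.57
position: [0.5119, -0.0937, 0.0998]
ee_rot: [0.721, -0.104, -0.418, 0.543]
ft_force: [-5.4, 1.6, -5.0]
grip_width: -0.002
```

```bash
python3 w.py; python3 -c "from h import *;rel((.4955,-.0835,.103))"
```

```text
22.57 q [ 0.679  0.479 -1.21   2.416  1.764  1.355 -2.541] p [ 0.5119 -0.0937  0.0998] f [-5.4  1.6 -5. ] g -0.002
xdir [ 0.629 -0.604 -0.491] ydir [ 0.305 -0.389  0.869] tiltdeg 60.6 az -43.8
top 0.55 193 ztop [0.1271 0.1285] [ 0.505 -0.084  0.124]
top knife heading -1.31 429 z 0.1101 xmin 0.581
side 0.53 176 ztop [0.128  0.1297] [ 0.505 -0.092  0.126]
side knife heading 0.97 465 z 0.1094 xmin 0.581
along 18.0 offaxis world [5.1 0.7 5.8] (axis minus eye)
```

Emit:
{"name": "step_arm", "arguments": {"increments": [[0, -0.001, 0, -0.003, 0], [0, -0.001, 0, -0.003, 0], [0, -0.001, 0, 0, 0], [0, 0, 0, 0, 0]]}}

```text
clock: 23.1
position: [0.5108, -0.0908, 0.0912]
ee_rot: [0.718, -0.098, -0.419, 0.547]
ft_force: [0.2, 0.3, 0.3]
grip_width: -0.001
```

```bash
python3 w.py; python3 -c "from h import *;rel((.4955,-.0835,.103))"
```

```text
23.1 q [ 0.822  0.762 -1.387  2.415  1.908  1.598 -2.453] p [ 0.5108 -0.0908  0.0912] f [0.2 0.3 0.3] g -0.001
xdir [ 0.629 -0.6   -0.495] ydir [ 0.319 -0.382  0.868] tiltdeg 60.3 az -43.6
top 0.46 134 ztop [0.128 0.129] [ 0.505 -0.088  0.125]
top knife heading -1.25 431 z 0.1098 xmin 0.581
side 0.58 198 ztop [0.1275 0.1284] [ 0.505 -0.094  0.125]
side knife heading 0.94 466 z 0.1093 xmin 0.581
along 19.2 offaxis world [3.6 3.5 0.3] (axis minus eye)
```

Pin appears home and the finger is free, with no force. Withdrawing along the finger axis.

Emit:
{"name": "step_arm", "arguments": {"increments": [[0, -0.0048, 0.0036, 0.0032, 0], [0, -0.0044, 0.0042, 0.0035, 0], [0, -0.0044, 0.0042, 0.0035, 0], [0, 0, 0, 0, 0]]}}

```text
clock: 23.63
position: [0.5023, -0.0768, 0.1043]
ee_rot: [0.716, -0.1, -0.42, 0.549]
ft_force: [-1.7, 0.0, -0.1]
grip_width: -0.003
```

```bash
python3 -c "from h import *;st();rel((.4955,-.0835,.103))"
```

```text
23.63 q [ 0.826  0.821 -1.468  2.416  1.891  1.698 -2.427] p [ 0.5023 -0.0768  0.1043] f [-1.7  0.  -0.1] g -0.003
xdir [ 0.628 -0.604 -0.491] ydir [ 0.317 -0.378  0.87 ] tiltdeg 60.6 az -43.9
along -0.4 offaxis world [7.1 6.5 1.1] (axis minus eye)
```

Emit:
{"name": "step_arm", "arguments": {"increments": [[0, -0.0065, 0.0015, 0.0033, 0], [0, -0.0065, 0.0015, 0.0033, 0], [0, -0.005, 0.0035, 0.0035, 0], [0, 0, 0, 0, 0]]}}

```text
clock: 23.97
position: [0.4936, -0.0662, 0.1156]
ee_rot: [0.714, -0.103, -0.422, 0.548]
ft_force: [-0.5, -0.2, 0.1]
grip_width: 0.001
```

```bash
python3 -c "from h import *;st();rel((.4955,-.0835,.103))"
```

```text
23.97 q [ 0.787  0.703 -1.467  2.416  1.781  1.638 -2.461] p [ 0.4936 -0.0662  0.1156] f [-0.5 -0.2  0.1] g 0.001
xdir [ 0.622 -0.61  -0.491] ydir [ 0.317 -0.378  0.87 ] tiltdeg 60.6 az -44.4
along -18.0 offaxis world [9.2 6.4 3.8] (axis minus eye)
```

Emit:
{"name": "step_arm", "arguments": {"increments": [[0, -0.006, 0.004, 0.003, 0], [0, -0.006, 0.004, 0.003, 0], [0, -0.006, 0.004, 0.004, 0], [0, -0.006, 0.004, 0.006, 0], [0, -0.006, 0.004, 0.008, 0], [0, 0, 0, 0, 0]]}}

```text
clock: 24.47
position: [0.4724, -0.041, 0.1417]
ee_rot: [0.713, -0.105, -0.425, 0.548]
ft_force: [-0.1, 0.1, 0.8]
grip_width: -0.001
```

```bash
python3 -c "from h import *;rel((.4955,-.0835,.103))"; python3 w.py
```

```text
along -59.4 offaxis world [13.5  6.   9.4] (axis minus eye)
24.47 q [ 0.716  0.418 -1.468  2.416  1.539  1.471 -2.485] p [ 0.4724 -0.041   0.1417] f [-0.1  0.1  0.8] g -0.001
xdir [ 0.616 -0.615 -0.492] ydir [ 0.316 -0.378  0.87 ] tiltdeg 60.6 az -44.9
top 0.69 268 ztop [0.1264 0.1283] [ 0.505 -0.082  0.124]
top knife heading -1.44 433 z 0.1097 xmin 0.581
side knife heading 0.86 465 z 0.1093 xmin 0.581
```

Emit:
{"name": "step_arm", "arguments": {"increments": [[0, -0.004, 0.006, 0.01, 0], [0, -0.004, 0.006, 0.015, 0], [0, -0.004, 0.006, 0.02, 0], [0, -0.004, 0.006, 0.02, 0], [0, 0, 0.006, 0.02, 0], [0, 0, 0.006, 0.02, 0], [0, 0, 0, 0.02, 0], [0, 0, 0, 0, 0]]}}

```text
clock: 25.33
position: [0.4589, -0.0176, 0.2402]
ee_rot: [0.708, -0.105, -0.433, 0.548]
ft_force: [0.7, 0.7, 1.1]
grip_width: -0.002
```

```bash
python3 w.py; python3 m.py a6|head -1; python3 - <<'E'
from h import *
for n in('top','side'):
    c=camera(n); b=pts(c,np.ones((480,640),bool))
    m=b[(abs(b[:,0]-.5)<.04)&(abs(b[:,1]+.083)<.045)&(b[:,2]>.06)&(b[:,2]<.14)]; h=m[m[:,2]>.115]
    print(n,'ring',len(h),np.round(np.median(h,0),4),np.round(h.max(0),3),np.round(h.min(0),3))
    for q in['baguette','scraper','shaker']:
        for d in regions_of(c,q)[:1]:
            p=pts(c,d['region']); print(n,q,round(d['p'],2),np.round(np.median(p,0),3))
E
```

```text
25.33 q [ 0.583 -0.333 -1.213  2.331  0.916  0.99  -2.017] p [ 0.4589 -0.0176  0.2402] f [0.7 0.7 1.1] g -0.002
xdir [ 0.603 -0.623 -0.498] ydir [ 0.327 -0.377  0.867] tiltdeg 60.1 az -46.0
top 0.78 109 ztop [0.1259 0.1284] [ 0.506 -0.085  0.126]
top knife heading -1.44 434 z 0.1096 xmin 0.582
side 0.49 205 ztop [0.1274 0.129 ] [ 0.505 -0.096  0.125]
side knife heading 0.88 472 z 0.1091 xmin 0.581
25.53 q [ 0.588 -0.325 -1.221  2.336  0.919  0.99  -2.024] p [ 0.4574 -0.0184  0.2353] f [-0.1 -0.1 -0.2] g -0.002
top ring 104 [ 0.5046 -0.0811  0.1242] [ 0.509 -0.051  0.131] [ 0.496 -0.112  0.115]
top baguette 0.83 [ 0.54  -0.333  0.049]
top scraper 0.84 [ 0.352 -0.187  0.006]
top shaker 0.75 [0.549 0.162 0.112]
side ring 94 [ 0.5048 -0.093   0.125 ] [ 0.509 -0.059  0.131] [ 0.499 -0.113  0.115]
side baguette 0.79 [ 0.545 -0.344  0.052]
side scraper 0.56 [ 0.35  -0.195  0.007]
```

View pics/a6.png

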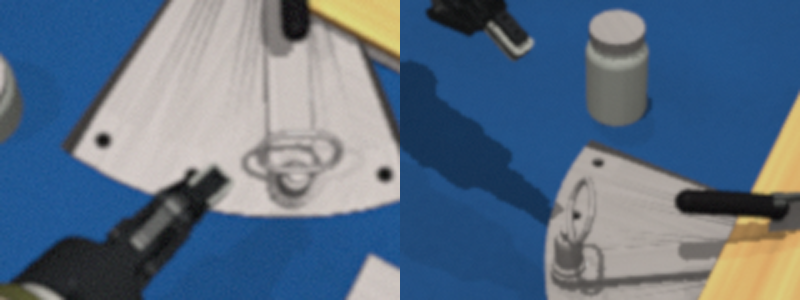

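The crop shows the arm over the third hole, with the second hole partly hidden behind the fingertip. The ring is at its starting height (median 124–125 mm, maximum 131 mm), and the robot is well clear.

```bash
python3 -c "
from h import *
ticket.hand_in(); st()"
```

```text
the job is handed in; nothing more can be done
the job is handed in; nothing more can be done
```

The pin now sits in the next hole to the right, and I handed the job in at about 25.6 s of the 51 s allowed.

**What I did:** The move commands can't tilt the tool, so I pushed against the arm's reach limits until the fingers leaned about 60° from vertical. I put the shut fingertips through the ring and lifted the pin about 16 mm. I then swung the arm 15° to the right, lowered the pin into the hole and pulled the finger out.

**Final checks:**
- **Pin:** the ring is back at its starting height (median 124–125 mm, highest point 131 mm), so the pin is fully home. The arm points at −1.4° in the top camera, against about −1.1° for the hole.
- **Force:** the vertical pull on the ring stayed around 10 N. Contact force had dropped to zero before I withdrew the finger.
- **Knife:** its handle stayed at the same height through the swing, so the knife stayed down.
- **Loose items:** the loaf, scraper and shaker had not moved in the top camera. The side camera also saw the loaf and scraper in place, but I got no final side reading for the shaker.

**What didn't go to plan or disagreed:**
- **Lift:** midway through the swing the lift dropped to about 7–13 mm, because joints were at their limits. That was between holes, so I raised it again and carried on.
- **Cameras:** the side camera put the arm's angle about 2° higher than the top camera throughout. I used the top one, which matched the hole positions.
- **Joint 7:** it read −2.602 rad at times, against a stated limit of −2.6. I took this as reading noise at the limit, but could not confirm it.

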